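# Hold a wax mould on the injector's sprung nozzle

### The arm

A 7-joint arm with a two-finger parallel gripper is mounted at the origin on the work surface. World frame = base frame: x ahead of the robot, y to its left, z up, the work surface at z = 0. Lengths are in m, angles in degrees, forces in N, time in s.
With the tool pointing down it reaches from about 0.425 to 0.875 m from the base axis. Payload 4.7 kg.
Tool frame: the origin (TCP) lies midway between the tips of the shut fingers; the grasp point (between the pads) lies 19 mm behind it; z points along the fingers, y is the line along which they close (so a half turn about z gives the same grasp; the last joint's range is limited). The gripper opens to 87 mm and grips with 3 to 60 N. Pads are 19 mm wide; open, the fingers measure 117 mm over their backs; the gripper's body (75 mm by 190 mm) begins 51 mm behind the grasp point.
Start: joints at [-75.968, 18.392, -4.016, 83.108, 1.295, 78.541, -3.26], TCP at [0.149, 0.633, 0.223] pointing down, gripper open.
Joint ranges: [-163.93, 163.93], [-17.29, 119.83], [-79.2, 71.16], [3.27, 140.29], [-89.18, 269.18], [5.43, 117.66], [-154.24, 154.24]. Speed limits (degrees/s): [147.25, 147.25, 180, 180, 180, 180, 180].

### API

Orientations are given as [roll, pitch, yaw] about the fixed x, y, z axes, in that order (R = Rz(yaw) Ry(pitch) Rx(roll)).
In Python, from cell import env gives the robot as it stands. The module is installed in compiled form; this text tells all that it offers.
- The arm moves only by the tool step_arm, never from a script. Its argument "rows" is a list of rows, each an object with "angular": the turn, a rotation vector about the tool's x, y, z in units of pi rad (1.0 is pi rad), a list of three; "slide": the shift along the tool's x, y, z in units of 500 mm (1.0 is 500 mm), a list of three; "jaw": the opening, from 0 (shut) to 1 (fully open). A call has 1 to 10 rows; each row shifts and turns the commanded pose from where the row before left it, along the tool's axes as they then stand; what a row does not reach is not made up. A row lasts 1/8 s, in which the tool goes at most 62.5 mm and 10.7 degrees, less where a joint would pass 70% of its speed; a pose out of reach is approached as far as the arm can. A call with a number of a shift or a turn outside -1 to 1 is refused whole. A call with a gripper value outside its range is refused whole. The fingers move at their own pace and stop on an object; "newtons" is the grip in N (left out, the last holds). Time passes only in rows, so rows that do not move let the fingers close. It gives the time, the measured TCP pose, the force, the opening and the grip force at its end, in the units of the state.
- env.get_obs(): the state, without advancing time (a new reading comes with each control period).
- env.read_camera(name): name is "scene" or "top" or "wrist"; returns the picture (480x640x3 uint8, red, green, blue); there is no depth.
- env.camera_info(name): a dict with "fx", "fy", "cx", "cy" (pixels), "R" (3x3) and "t" (3): a world point X has camera coordinates R X + t. Camera axes: x right, y down, z forward; pixel columns grow to the right and rows downward; lengths in m; the calibration is good to about 2 mm. The wrist camera is an equidistant fisheye: a pixel r from the principal point sees the ray r / f radians off the axis. A picture is of the moment at which its call begins: read the wrist's pose just before it. camera_info takes no time and is no camera call; for the wrist camera it gives the pose at the moment of the call.
- env.sign_off(): hands the job in; it is judged then, once.
The state is a dict: "time_s": time; "qpos": joint angles; "joint_velocities": joint speeds; "effort": joint torques, N m; "tool_pos": TCP position; "tool_rot": TCP orientation; "force": force on the tool from outside, world axes, zero at the start; "wrist_torque": the same for the moment, N m; "grip_width": finger opening in m; "grasp_force": force on a finger pad.
Only numpy, scipy, OpenCV 4.12 (cv2) and the standard library are available. Lean on these libraries where they do the work, as an engineer would, in place of code of your own. Each camera call takes 0.05 s, during which the arm holds its last target. There are 200 camera calls.

### The job

Open the air cock on the wax injector's lid fully, so that its blue lever lies in line with the air pipe. Then take the aluminium mould, put the sprue pocket in its dark steel end over the injector's nozzle and push it squarely on until the sprung nozzle has gone about 7 mm into its gland (gland edge within the red band on the stem), never right to its stop. The job ends holding: finish with the mould still in the gripper, clear of the bench and pressing the nozzle in by that much; leave the spray can, the wax jar and the brass mould where they are.

Things in the scene. Friction and masses are not known exactly. Their poses are not given: they have to be found in the camera images.
- injector: Wax injector, fixed to the bench: grey base 200 x 200 mm, 67 mm tall, white round pot of diameter 170, aluminium lid of diameter 184, its top 231 mm above the bench; a pressure gauge on the lid at x -30, y +42 mm reaches 300 mm. Origin: on the bench under the pot's axis; z up. -x is the front: the nozzle sticks out level along -x, on y = 0, 110 mm above the bench.
- air_lever (a joint): Angle of the air cock's lever about the vertical pot axis, rad: 0 closed (lever points along the injector's -y, across the pipe), growing counter-clockwise seen from above to 1.571 at the stop, fully open (lever points along +x, over the pipe). It starts between 0 and 0.45. It stays where it is left; about 2 N at the sleeve moves it.
- lever_pivot (a point): Point on the cock lever's vertical pivot (the pot's axis), at the height of the lever's centre line, 292 mm above the bench. The copper air pipe (diameter 10, axis 263 mm above the bench) leaves the cock along the injector's +x to x = 118 mm, then goes down. Four black star knobs on the lid at 55 mm in x and y have their tops at 250 mm.
- lever_tip (a point): Outer end of the cock lever, on the centre line of its blue sleeve: a level round sleeve of diameter 12 mm that runs from 26 to 76 mm from the pivot, at the pivot's height: 18 mm clear above the pipe, 36 mm above the knobs.
- gland (a point): Centre of the outer face of the dark gland (diameter 24 mm) from which the nozzle comes; fixed, 135 mm in front of the pot's axis, 110 mm above the bench; axes as the injector's. Behind the gland (10 mm long) a brass block 34 x 34 mm joins it to the pot, whose wall is 50 mm behind this point.
- nozzle (a joint): How far the nozzle is pushed into its gland, m: 0 at rest (fully out), 0.012 at its stop. Its spring pushes back with 4 N at the start plus 0.8 N per mm (9.6 N at 7 mm). The red band on the stem lies 4.5 to 9.5 mm from the gland with the nozzle at rest.
- nozzle_tip (a point): Foremost point of the round-ended nozzle: steel stem of diameter 10 mm, brass tip of diameter 9 mm, standing out 28 mm from the gland at rest. It moves with the nozzle, along the injector's +x when pressed.
- mould: Loose aluminium wax mould, a block 73 mm (x) x 48 mm (y) x 36 mm (z), 0.2 to 0.45 kg, lying flat on the bench, with a thin black parting line round its sides. Origin: centre of its underside; z up. The 18 mm at its -x end are a dark steel sprue plate with the sprue pocket in the middle of the end face, which lies at x = -36.5 mm.
- sprue (a point): Centre of the floor of the mould's sprue pocket: round, diameter 18, 10 mm deep from the end face, mouth chamfered 3 mm; 18 mm above the mould's underside, 26.5 mm in front of its origin. Axes as the mould's: the pocket opens to -x, so to fit, the mould's x must point the reverse way of the injector's x. When the mould is home on the nozzle, the nozzle tip touches this point.
- spray_can: Bystander: loose green mould-release can, diameter 52 mm, 150 mm tall, upright. Origin: centre of its underside.
- wax_jar: Bystander: loose amber jar with a dark lid, diameter 72 mm, 90 mm tall, upright. Origin: centre of its underside.
- brass_mould: Bystander: loose brass block mould 64 x 44 x 30 mm without a dark end, lying flat. Origin: centre of its underside.
There are look-alikes about, which are no part of the job. Of the things that look like the mould, take the one that is farthest from the robot's base at the start.

How it is judged (in metres and radians):
On the way, in this order (a step that is already met when the one before it is completed fails the run):
1. the air cock is fully open, its lever in line with the pipe (value of joint air_lever above 1.4 rad), for 0.2 s.
2. the mould is on the nozzle and has pushed it in until the gland edge lies within the red band (value of joint nozzle between 0.0045 and 0.0095 m and x of nozzle_tip in the frame of sprue between -0.005 and 0.003 m and distance between nozzle_tip and sprue below 0.008 m), for 0.2 s.
At the end, for the whole second after the job is handed in: Cock lever at 1.4 rad or more. Mould gripped (over 3 N), still, 70 mm or more above the bench, within 0.15 rad of the nozzle's axis; nozzle tip within 5 mm of the pocket floor (8 mm with sideways offset), nozzle held in 4.5 to 9.5 mm. Can, jar and brass mould within 15 mm of their starts (all of step 2 and value of joint air_lever above 1.4 rad and angle between the x axis of mould and the x axis of injector, either way round below 0.15 rad and height (world z) of mould above 0.07 m and contact force between the fingers and mould above 3 N and linear speed of mould below 0.02 m/s and distance of each of spray_can, wax_jar, brass_mould from where it was at the start of the episode below 0.015 m); the arm keeps its last pose, push and grip.
It fails at once if the nozzle is driven to its stop (over 11.4 mm in) (value of joint nozzle above 0.0114 m).
It fails at once if the spray can, the wax jar or the brass mould is knocked over or moved more than 30 mm (distance of any of spray_can, wax_jar, brass_mould from where it was at the start of the episode above 0.03 m).
It also fails if it takes over 67 s, if anything falls off the work surface, if the arm or the gripper's body presses on something with over 40 N, if the wrist force passes 120 N, or if a joint passes its speed limit or range.

## Working session

There is one attempt and no reset: what is moved stays moved. The work goes in short steps, Python scripts to look and compute and a tool call to move; the robot and the scene stay as the last step left them, time stands still between calls to the robot, and variables do not carry over. Pictures are saved under pics/ and viewed, at most 10 in all, crops included, and the job is handed in when it is done.

Besides the shell and the picture viewer there is one more tool, called as name(argument=value, ...), one argument or row to a line, values as JSON. step_arm: Moves the arm, as the interface text tells. Shifts and turns lie within -1 to 1; 1 stands for 500 mm of shift or pi rad of turn. Its arguments: {"type":"object","properties":{"rows":{"type":"array"},"newtons":{"type":"number"}},"required":["rows"]}

```bash
mkdir -p pics
cat > h.py <<'E'
import numpy as np,cv2
from cell import env
def save(n,f):
    im=env.read_camera(n); cv2.imwrite(f,cv2.cvtColor(im,cv2.COLOR_RGB2BGR)); return im
E
python3 - <<'E'
from h import *
for n in ("scene","top"):
    save(n,f"pics/{n}0.png"); c=env.camera_info(n); print(n,c)
print(env.get_obs())
E
```

```text
scene {'fx': 562.0770696817544, 'fy': 562.0770696817544, 'cx': 317.25202196418655, 'cy': 233.80881924020434, 'R': array([[-0.12621581,  0.99172515, -0.02346911],
       [ 0.58271855,  0.05497415, -0.81081251],
       [-0.80281296, -0.11601325, -0.58483525]]), 't': array([ 0.022946  , -0.11178438,  1.59626517])}
top {'fx': 503.0149594082121, 'fy': 503.0149594082121, 'cx': 318.6468052072738, 'cy': 247.47455178860122, 'R': array([[ 0.02176682, -0.99956741, -0.0197788 ],
       [-0.99547417, -0.01983867, -0.09293876],
       [ 0.09250617,  0.02171226, -0.99547536]]), 't': array([0.06711088, 0.50368996, 1.32645525])}
{'time_s': 0.1, 'qpos': array([-75.96893455,  18.43516731,  -4.01554888,  83.1670393 ,
         1.29380868,  78.54242193,  -3.26113873]), 'joint_velocities': array([ 0.13174883, -0.13545272, -0.01190021, -0.08637754, -0.01985675,
       -0.08767287, -0.00427088]), 'effort': array([ 3.58750394e-04, -4.92569339e+01, -4.05359203e-01, -3.13398385e+01,
       -6.42529875e-02,  3.94243759e-02,  5.27764814e-05]), 'tool_pos': array([0.14861122, 0.63227077, 0.22157452]), 'tool_rot': array([-1.79900538e+02,  4.33100525e-03,  1.66777154e+02]), 'force': array([ 0.00315354, -0.26538042, -0.18748374]), 'wrist_torque': array([ 0.01387417,  0.0307956 , -0.0141728 ]), 'grasp_force': 0.0, 'grip_width': 0.08675956133198232}
```

View pics/scene0.png

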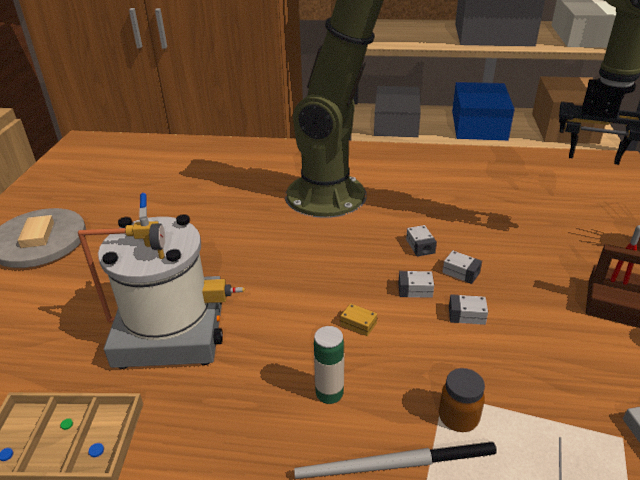

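View pics/top0.png

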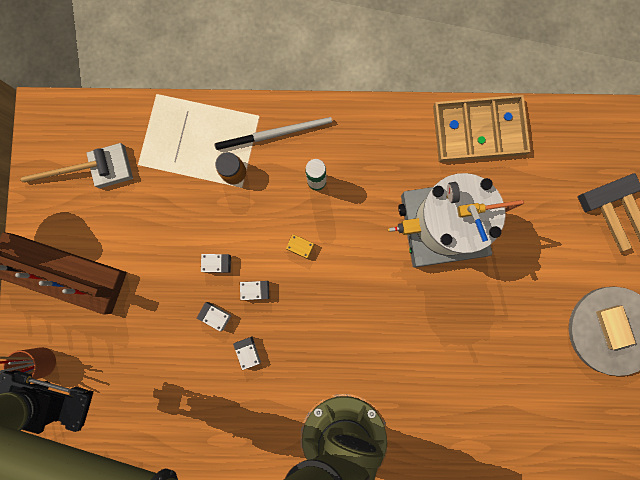

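Look-alikes in top: (216,263), (255,291), (213,316), (248,354); base at about (344,440). (216,263), which is (468,309) in scene, is farthest and has a dark end, so it fits. I'll confirm it in an enlarged crop along with the injector.

Run:
```python
from h import *
s=cv2.imread("pics/scene0.png");t=cv2.imread("pics/top0.png")
def crop(im,x,y,w,h,k): return cv2.resize(im[y:y+h,x:x+w],None,fx=k,fy=k,interpolation=cv2.INTER_CUBIC)
# each 400x300
A=crop(t,190,240,100,75,4);B=crop(s,400,260,100,75,4)
C=crop(t,384,170,133.33.__int__(),100,3);D=crop(s,75,190,200,150,2)
C=cv2.resize(C,(400,300))
cv2.imwrite("pics/comp.png",np.vstack([np.hstack([A,B]),np.hstack([C,D])]))
```

```text
(no output)
```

View pics/comp.png

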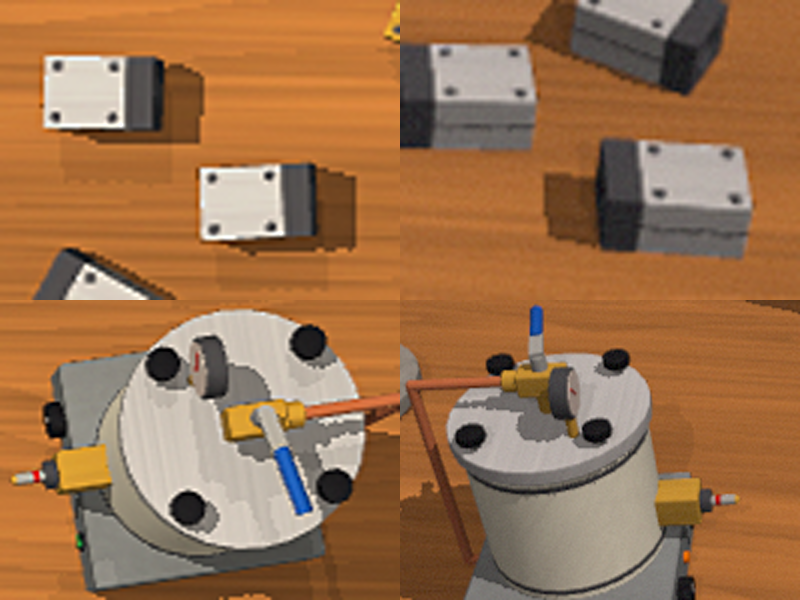

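The crop confirms (216,263): an aluminium block with a dark sprue end facing the injector side (pocket end at right in top, left in scene). The injector's nozzle tip is at about top (388,230) and scene (244,289). The blue lever points down-right in top. Next I fit both poses from the two views.

```bash
cat > fit.py <<'E'
from h import *
from scipy.optimize import least_squares
A=lambda u,v:("top",190+u/4,240+v/4);B=lambda u,v:("scene",400+(u-400)/4,260+v/4)
C=lambda u,v:("top",384+u/3.0075,170+(v-300)/3);D=lambda u,v:("scene",75+(u-400)/2,190+(v-300)/2)
ci={n:env.camera_info(n) for n in("top","scene")}
def proj(n,X):
    c=ci[n];p=c["R"]@X+c["t"];return np.array([c["fx"]*p[0]/p[2]+c["cx"],c["fy"]*p[1]/p[2]+c["cy"]])
def fit(obs,x0,f):
    r=lambda p:np.concatenate([proj(o[0],f(p,q))-o[1:] for q,o in obs])
    s=least_squares(r,x0,loss="soft_l1");print(np.round(s.x,4));print(np.round(r(s.x).reshape(-1,2),1).tolist());return s.x
def P(p,q):
    c,s=np.cos(p[3]),np.sin(p[3]);x,y,z=q;return np.array([p[0]+c*x-s*y,p[1]+s*x+c*y,p[2]+z])
h=.0365;w=.024
m=[((h,w,.036),A(43,57)),((h,-w,.036),A(44,130)),((-.0185,w,.036),A(125,57)),((-.0185,-w,.036),A(125,130)),
((h,w,.036),B(750,205)),((h,-w,.036),B(746,147)),((-h,-w,.036),B(602,140)),((-.0185,w,.036),B(641,199)),((-.0185,-w,.036),B(642,140)),((h,w,0),B(745,257)),((-h,w,0),B(601,248))]
def flip(m):return [((q[0],-q[1],q[2]),o) for q,o in m]
E
cat >> fit.py <<'E'
if __name__=="__main__":
    # mould x ~ world +y -> mould y ~ world -x ; far from camera(top image up)=+x = -w
    fit(flip(m),[.5,.3,0,1.57],P)
    k=.055
    i=[((-.163,0,.11),C(12,479)),((-.135,0,.11),C(45,474)),((-.163,0,.11),D(738,498)),((-.135,0,.11),D(711,499)),
    ((-k,k,.25),C(163,362)),((k,k,.25),C(308,342)),((k,-k,.25),C(335,486)),((-k,-k,.25),C(187,508)),
    ((k,-k,.25),D(500,364)),((-k,-k,.25),D(616,357)),((k,k,.25),D(470,435)),((-k,k,.25),D(597,429))]
    p=fit(i,[.5,-.3,0,-1.57],P)
    L=lambda a,q:P(p,(.076*np.cos(a[0]-np.pi/2),.076*np.sin(a[0]-np.pi/2),.292))
    fit([(0,C(303,509)),(0,D(537,309))],[.4],L)
    print("gland",P(p,(-.135,0,.11)),"tip",P(p,(-.163,0,.11)))
E
python3 fit.py
```

```text
[ 0.4529  0.3547 -0.0017  1.5764]
[[0.3, 0.0], [-0.6, -0.3], [0.3, 0.3], [-0.3, 0.0], [1.1, 0.8], [-0.7, -0.5], [0.1, -1.0], [0.9, 0.5], [-1.3, -0.4], [-0.3, 0.4], [-0.1, 0.2]]
[ 0.5693 -0.2567 -0.0031 -1.3987]
[[-0.8, 0.6], [-0.8, 0.6], [0.8, 1.4], [0.0, 1.6], [-0.3, 0.6], [-0.2, -0.2], [-0.2, -0.2], [0.2, -0.1], [-0.8, -0.8], [-0.6, 0.1], [-0.5, -0.6], [-0.5, -0.5]]
[0.1925]
[[-0.1, 1.5], [-0.2, 1.5]]
gland [ 0.54617598 -0.12370113  0.10687813] tip [ 0.54137971 -0.09611498  0.10687813]
```

step_arm(
  rows=[
    {"angular": [0,0,0.0533],"slide": [0,0,-0.035],"jaw": 1},
    {"angular": [0,0,0.0533],"slide": [0,0,-0.035],"jaw": 1},
    {"angular": [0,0,0.0533],"slide": [0,0,-0.035],"jaw": 1},
    {"angular": [0,0,0.0533],"slide": [0,0,-0.035],"jaw": 1},
    {"angular": [0,0,0.0533],"slide": [0,0,-0.035],"jaw": 1},
    {"angular": [0,0,0.0533],"slide": [0,0,-0.035],"jaw": 1},
    {"angular": [0,0,0.0533],"slide": [0,0,-0.035],"jaw": 1},
    {"angular": [0,0,0.0533],"slide": [0,0,-0.035],"jaw": 1},
  ],
)

```text
time_s: 1.1
tool_pos: [0.1486, 0.6326, 0.3625]
tool_rot: [-180.0, 0.1, 89.7]
force: [0.0, -0.2, 0.1]
grip_width: 0.0875
grasp_force: 0.0
```

step_arm(
  rows=[
    {"angular": [0,0,0],"slide": [-0.069,0.075,0],"jaw": 1},
    {"angular": [0,0,0],"slide": [-0.069,0.075,0],"jaw": 1},
    {"angular": [0,0,0],"slide": [-0.069,0.075,0],"jaw": 1},
    {"angular": [0,0,0],"slide": [-0.069,0.075,0],"jaw": 1},
    {"angular": [0,0,0],"slide": [-0.069,0.075,0],"jaw": 1},
    {"angular": [0,0,0],"slide": [-0.069,0.075,0],"jaw": 1},
    {"angular": [0,0,0],"slide": [-0.069,0.075,0],"jaw": 1},
    {"angular": [0,0,0],"slide": [-0.069,0.075,0],"jaw": 1},
    {"angular": [0,0,0],"slide": [0,0,0],"jaw": 1},
    {"angular": [0,0,0],"slide": [0,0,0],"jaw": 1},
  ],
)

```text
time_s: 2.35
tool_pos: [0.4483, 0.3573, 0.3622]
tool_rot: [-179.9, -0.0, 90.0]
force: [-0.4, 0.7, -0.6]
grip_width: 0.0872
grasp_force: 0.0
```

Run:
```python
from h import *
o=env.get_obs();print(o["time_s"],o["tool_pos"],o["tool_rot"],o["qpos"])
print(env.camera_info("wrist"));save("wrist","pics/w0.png")
```

```text
2.35 [0.44831152 0.35727297 0.36215033] [-1.79938468e+02 -6.59095905e-03  9.00361934e+01] [-59.36571958   7.24230301  20.56788758  81.33636356  -2.5836338
  91.92036471 -38.99681892]
{'fx': 371.64829954431775, 'fy': 371.64829954431775, 'cx': 313.37310673965374, 'cy': 246.1677617235293, 'R': array([[ 9.99998770e-01, -1.96768473e-04, -1.55584708e-03],
       [ 2.41630956e-04, -9.60918155e-01,  2.76832513e-01],
       [-1.54951362e-03, -2.76832548e-01, -9.60916926e-01]]), 't': array([-0.44793605,  0.26974954,  0.62398756])}
```

View pics/w0.png

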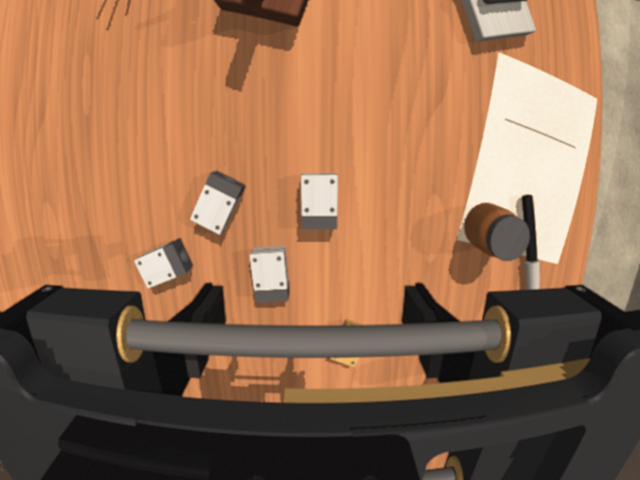

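The wrist view shows the target mould at about (319,197), with its dark end facing down (-y). I'll check the fit against it and find the can's position.

Run:
```python
from h import *
c=env.camera_info("wrist")
def ray(u,v,z):
    a=np.array([u-c["cx"],v-c["cy"]])/c["fx"];r=np.hypot(*a);d=np.r_[a/r*np.sin(r),np.cos(r)]
    d=c["R"].T@d;o=-c["R"].T@c["t"];return o+d*(z-o[2])/d[2]
for u,v in((302,174.5),(337.5,174.5),(338,216),(302,216),(302,227),(338,228)):print(u,v,ray(u,v,.036).round(4))
def r2(n,u,v,z):
    c=env.camera_info(n);d=c["R"].T@[(u-c["cx"])/c["fx"],(v-c["cy"])/c["fy"],1];o=-c["R"].T@c["t"];return o+d*(z-o[2])/d[2]
print("can",r2("top",316,167,.15),r2("scene",329,338,.15),"jar",r2("top",230,165,.09),"brass",r2("top",301,244,.03))
```

```text
302 174.5 [0.4326 0.3897 0.036 ]
337.5 174.5 [0.4791 0.3899 0.036 ]
338 216 [0.4806 0.3341 0.036 ]
302 216 [0.4323 0.3339 0.036 ]
302 227 [0.4322 0.3188 0.036 ]
338 228 [0.4808 0.3175 0.036 ]
can [0.69000367 0.08573994 0.15      ] [0.69208457 0.08836041 0.15      ] jar [0.70697297 0.31154505 0.09      ] brass [0.51003283 0.1249108  0.03      ]
```

step_arm(
  rows=[
    {"angular": [0,0,0],"slide": [-0.1,0.0133,-0.004],"jaw": 0},
    {"angular": [0,0,0],"slide": [-0.1,0.0133,-0.004],"jaw": 0},
    {"angular": [0,0,0],"slide": [-0.1,0.0133,-0.004],"jaw": 0},
    {"angular": [0,0,0],"slide": [-0.1,0.0133,-0.004],"jaw": 0},
    {"angular": [0,0,0],"slide": [-0.1,0.0133,-0.004],"jaw": 0},
    {"angular": [0,0,0],"slide": [-0.1,0.0133,-0.004],"jaw": 0},
    {"angular": [0,0,0],"slide": [-0.1,0.0133,-0.004],"jaw": 0},
    {"angular": [0,0,0],"slide": [-0.1,0.0133,-0.004],"jaw": 0},
    {"angular": [0,0,0],"slide": [-0.1,0.0133,-0.004],"jaw": 0},
    {"angular": [0,0,0],"slide": [-0.1,0.0133,-0.004],"jaw": 0},
  ],
)

```text
time_s: 3.65
tool_pos: [0.516, -0.1425, 0.3827]
tool_rot: [179.9, -0.1, 90.3]
force: [0.8, 0.4, 0.1]
grip_width: 0.0019
grasp_force: 0.0
```

step_arm(
  rows=[
    {"angular": [0,0,0],"slide": [-0.09,0,0],"jaw": 0},
    {"angular": [0,0,0],"slide": [-0.09,0,0],"jaw": 0},
    {"angular": [0,0,0],"slide": [0,0,0],"jaw": 0},
    {"angular": [0,0,0],"slide": [0,0,0],"jaw": 0},
  ],
)

```text
time_s: 4.15
tool_pos: [0.5164, -0.231, 0.3822]
tool_rot: [-180.0, -0.1, 90.2]
force: [-0.2, 1.2, -0.1]
grip_width: 0.0006
grasp_force: 0.0
```

step_arm(
  rows=[
    {"angular": [0,0,0],"slide": [0,0,0.103],"jaw": 0},
    {"angular": [0,0,0],"slide": [0,0,0.103],"jaw": 0},
    {"angular": [0,0,0],"slide": [-0.02,0,0],"jaw": 0},
    {"angular": [0,0,0],"slide": [-0.033,-0.009,0],"jaw": 0},
    {"angular": [0,0,0],"slide": [-0.035,0.0093,0],"jaw": 0},
    {"angular": [0,0,0],"slide": [-0.035,0.0093,0],"jaw": 0},
    {"angular": [0,0,0],"slide": [-0.029,0.033,0],"jaw": 0},
    {"angular": [0,0,0],"slide": [0,0,0],"jaw": 0},
  ],
)

```text
time_s: 5.15
tool_pos: [0.5387, -0.3096, 0.2815]
tool_rot: [179.9, 0.1, 90.1]
force: [-0.2, 0.2, -0.6]
grip_width: 0.0004
grasp_force: 0.0
```

step_arm(
  rows=[
    {"angular": [0,0,0],"slide": [-0.008,0.019,0],"jaw": 0},
    {"angular": [0,0,0],"slide": [-0.008,0.016,0],"jaw": 0},
    {"angular": [0,0,0],"slide": [0,0,0],"jaw": 0},
  ],
)

```text
time_s: 5.52
tool_pos: [0.5553, -0.3172, 0.2796]
tool_rot: [180.0, 0.1, 90.1]
force: [-0.8, 0.3, -0.2]
grip_width: 0.0004
grasp_force: 0.0
```

Run:
```python
from h import *
t=save("top","pics/t1.png");s=save("scene","pics/s1.png")
im=np.hstack([cv2.resize(t[160:280,380:540],(400,300),interpolation=2),cv2.resize(s[170:290,60:220],(400,300),interpolation=2)])
cv2.imwrite("pics/c1.png",im[...,::-1])
```

```text
(no output)
```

View pics/c1.png

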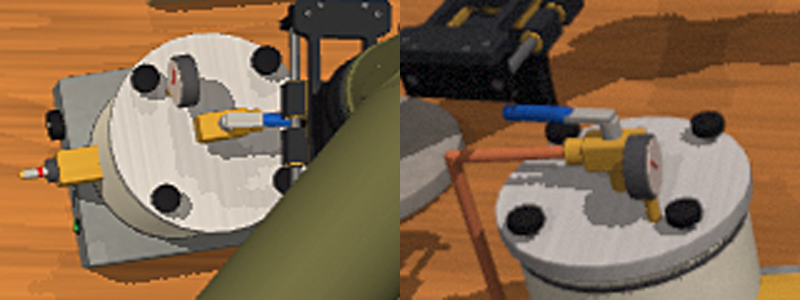

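The lever is about 10° short of the pipe line (top crop, lever from (228,120) to (290,120)), so I push further while watching the force.

step_arm(
  rows=[
    {"angular": [0,0,0],"slide": [0,0.016,0],"jaw": 0},
    {"angular": [0,0,0],"slide": [0,0.004,0],"jaw": 0},
    {"angular": [0,0,0],"slide": [0,0,0],"jaw": 0},
  ],
)

```text
time_s: 6.0
tool_pos: [0.5638, -0.3176, 0.2796]
tool_rot: [-179.9, 0.0, 90.0]
force: [-4.4, -0.0, 1.7]
grip_width: 0.0007
grasp_force: 1.9
```

step_arm(
  rows=[
    {"angular": [0,0,0],"slide": [0,0.006,0],"jaw": 0},
    {"angular": [0,0,0],"slide": [0,0,0],"jaw": 0},
  ],
)

```text
time_s: 6.25
tool_pos: [0.5643, -0.3176, 0.2795]
tool_rot: [-179.7, -0.1, 89.9]
force: [-10.6, 0.8, 4.1]
grip_width: 0.0005
grasp_force: 5.0
```

The position has stopped and force is rising, so the lever is at its stop. I back off, rise and go to the mould.

step_arm(
  rows=[
    {"angular": [0,0,0],"slide": [0,-0.03,0],"jaw": 0},
    {"angular": [0,0,0],"slide": [0,-0.02,-0.1],"jaw": 0},
    {"angular": [0,0,0],"slide": [0,0,-0.1],"jaw": 0},
    {"angular": [0,0,0],"slide": [0.1,-0.008,0],"jaw": 1},
    {"angular": [0,0,0],"slide": [0.1,-0.008,0],"jaw": 1},
    {"angular": [0,0,0],"slide": [0.1,-0.008,0],"jaw": 1},
    {"angular": [0,0,0],"slide": [0.1,-0.008,0],"jaw": 1},
    {"angular": [0,0,0],"slide": [0.1,-0.008,0],"jaw": 1},
    {"angular": [0,0,0],"slide": [0.1,-0.008,0],"jaw": 1},
    {"angular": [0,0,0],"slide": [0.1,-0.008,0],"jaw": 1},
  ],
)

```text
time_s: 7.5
tool_pos: [0.514, 0.0354, 0.3799]
tool_rot: [179.9, -0.2, 90.1]
force: [0.6, 0.0, -0.3]
grip_width: 0.0626
grasp_force: 0.0
```

step_arm(
  rows=[
    {"angular": [0,0,0],"slide": [0.1,-0.02,0.02],"jaw": 1},
    {"angular": [0,0,0],"slide": [0.1,-0.02,0.02],"jaw": 1},
    {"angular": [0,0,0],"slide": [0.1,-0.02,0.02],"jaw": 1},
    {"angular": [0,0,0],"slide": [0.1,-0.02,0.02],"jaw": 1},
    {"angular": [0,0,0],"slide": [0.1,-0.02,0.02],"jaw": 1},
    {"angular": [0,0,0],"slide": [0.1,0,0],"jaw": 1},
    {"angular": [0,0,0],"slide": [0,0,0],"jaw": 1},
    {"angular": [0,0,0],"slide": [0,0,0],"jaw": 1},
  ],
)

```text
time_s: 8.5
tool_pos: [0.4643, 0.3326, 0.3297]
tool_rot: [180.0, -0.0, 90.0]
force: [0.8, -1.2, 0.6]
grip_width: 0.087
grasp_force: 0.0
```

Run:
```python
from h import *
print(env.get_obs()["tool_pos"]);t=save("top","pics/t2.png");s=save("scene","pics/s2.png")
im=np.hstack([cv2.resize(t[160:280,380:540],(400,300),interpolation=2),cv2.resize(s[170:290,60:220],(400,300),interpolation=2)])
cv2.imwrite("pics/c2.png",im[...,::-1])
```

```text
[0.46425194 0.33260169 0.32970323]
```

View pics/c2.png

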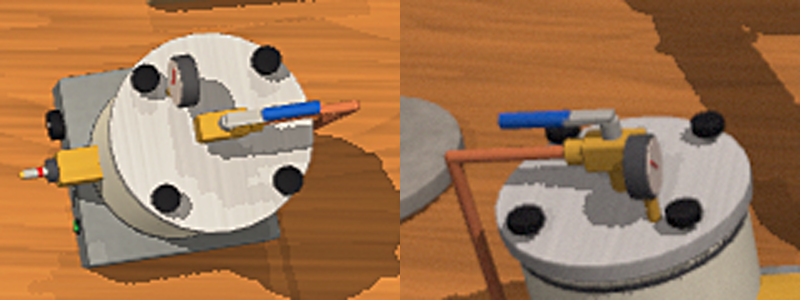

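The lever now lies over the pipe (top crop, (225,122) to (318,107), parallel to it). Next I grasp the mould.

step_arm(
  rows=[
    {"angular": [0,0,0],"slide": [0.043,-0.0195,0],"jaw": 1},
    {"angular": [0,0,0],"slide": [0,0,0.1],"jaw": 1},
    {"angular": [0,0,0],"slide": [0,0,0.1],"jaw": 1},
    {"angular": [0,0,0],"slide": [0,0,0.1],"jaw": 1},
    {"angular": [0,0,0],"slide": [0,0,0.1],"jaw": 1},
    {"angular": [0,0,0],"slide": [0,0,0.1],"jaw": 1},
    {"angular": [0,0,0],"slide": [0,0,0.1],"jaw": 1},
    {"angular": [0,0,0],"slide": [0,0,0.045],"jaw": 1},
    {"angular": [0,0,0],"slide": [0,0,0],"jaw": 1},
  ],
)

```text
time_s: 9.72
tool_pos: [0.4539, 0.3524, 0.0059]
tool_rot: [-179.9, 0.1, 89.9]
force: [-0.5, 0.3, 0.6]
grip_width: 0.0868
grasp_force: 0.0
```

step_arm(
  rows=[
    {"angular": [0,0,0],"slide": [0,0,0],"jaw": 0.3},
    {"angular": [0,0,0],"slide": [0,0,0],"jaw": 0.3},
    {"angular": [0,0,0],"slide": [0,0,0],"jaw": 0.3},
    {"angular": [0,0,0],"slide": [0,0,0],"jaw": 0.3},
    {"angular": [0,0,0],"slide": [0,0,0],"jaw": 0.3},
    {"angular": [0,0,0],"slide": [0,0,0],"jaw": 0.3},
  ],
  newtons=50,
)

```text
time_s: 10.48
tool_pos: [0.4547, 0.3546, 0.0074]
tool_rot: [180.0, -0.0, 90.0]
force: [-0.0, -0.3, 2.2]
grip_width: 0.0476
grasp_force: 50.0
```

step_arm(
  rows=[
    {"angular": [0,0,0],"slide": [0,0,-0.04],"jaw": 0.3},
    {"angular": [0,0,0],"slide": [0,0,-0.1],"jaw": 0.3},
    {"angular": [0,0,0],"slide": [0,0,-0.1],"jaw": 0.3},
    {"angular": [0,0,0],"slide": [-0.0963,0.0188,0],"jaw": 0.3},
    {"angular": [0,0,0],"slide": [-0.0963,0.0188,0],"jaw": 0.3},
    {"angular": [0,0,0],"slide": [-0.0963,0.0188,0],"jaw": 0.3},
    {"angular": [0,0,0],"slide": [-0.0963,0.0188,0],"jaw": 0.3},
    {"angular": [0,0,0],"slide": [-0.0963,0.0188,0],"jaw": 0.3},
    {"angular": [0,0,0],"slide": [-0.0963,0.0188,0],"jaw": 0.3},
  ],
)

```text
time_s: 11.6
tool_pos: [0.5107, 0.0639, 0.1278]
tool_rot: [180.0, -0.1, 90.0]
force: [1.0, -0.4, -2.8]
grip_width: 0.0476
grasp_force: 50.0
```

step_arm(
  rows=[
    {"angular": [0,0,-0.0275],"slide": [0,0,0.028],"jaw": 0.3},
    {"angular": [0,0,-0.0275],"slide": [0,0,0.028],"jaw": 0.3},
    {"angular": [0,0,0],"slide": [0,0,0],"jaw": 0.3},
    {"angular": [0,0,0],"slide": [0,0,0],"jaw": 0.3},
  ],
)

```text
time_s: 12.1
tool_pos: [0.5112, 0.0657, 0.0998]
tool_rot: [180.0, -0.0, 99.9]
force: [0.2, 0.7, -2.8]
grip_width: 0.0479
grasp_force: 50.0
```

Run:
```python
from h import *
o=env.get_obs();print(o["tool_pos"],o["tool_rot"],o["force"]);t=save("top","pics/t3.png");s=save("scene","pics/s3.png");w=save("wrist","pics/w3.png")
a=np.hstack([cv2.resize(t[175:265,310:430],(400,300),interpolation=2),cv2.resize(s[240:330,190:310],(400,300),interpolation=2)])
b=cv2.resize(w[200:440,160:480],(400,300))
cv2.imwrite("pics/c3.png",np.vstack([a,np.hstack([b,b*0])])[...,::-1])
```

```text
[0.51115467 0.06566414 0.09983783] [ 1.79957417e+02 -1.61440746e-02  9.98522381e+01] [ 0.15454961  0.73479752 -2.83437203]
```

View pics/c3.png

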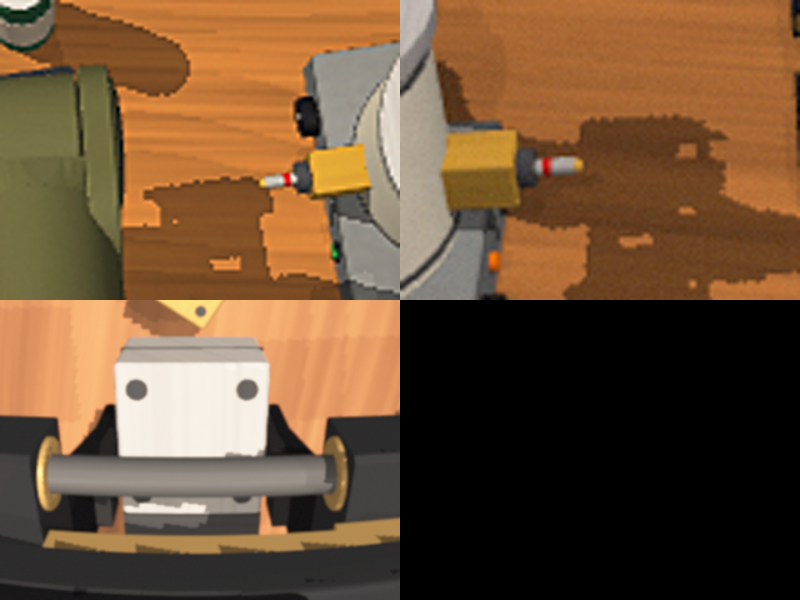

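I only covered part of the distance (mould at y .066, gripped straight). The nozzle tip is at top (387.7,229.9) and scene (245.2,289.5). Next I triangulate the tip and gland and find the wrist mould tilt and offset.

Run:
```python
from fit import *
I=lambda p,q:p
t=fit([(0,("top",387.7,229.9)),(0,("scene",245.2,289.5))],[.54,-.1,.11],I)
g=fit([(0,("top",401.5,228.4)),(0,("scene",231.4,290.1))],[.54,-.1,.11],I)
print(np.degrees(np.arctan2(*(t-g)[1::-1])),np.linalg.norm(t-g))
p=env.get_obs()["tool_pos"];a=np.radians(99.86);ax=np.array([np.cos(a),np.sin(a)]);ay=np.array([np.sin(a),-np.cos(a)])
for n in (t[:2],np.array([.5414,-.0961])):
    d=n-p[:2];print("along x",d@ax,"along tool y",d@ay)
```

```text
[ 0.5418 -0.0956  0.1097]
[[-0.5, 0.1], [-0.4, -0.0]]
[ 0.5459 -0.1241  0.1093]
[[-3.0, 0.2], [-1.2, -0.0]]
98.24189312916269 0.02876092986671439
along x -0.16427524190899745 along tool y 0.0023695338058082327
along x -0.16464631496998286 along tool y 0.0018731476292083195
```

step_arm(
  rows=[
    {"angular": [0,0,0],"slide": [-0.0767,0.0042,0.001],"jaw": 0.3},
    {"angular": [0,0,0],"slide": [-0.0767,0,0],"jaw": 0.3},
    {"angular": [0,0,0],"slide": [-0.0767,0,0],"jaw": 0.3},
    {"angular": [0,0,0],"slide": [0,0,0],"jaw": 0.3},
    {"angular": [0,0,0],"slide": [0,0,0],"jaw": 0.3},
  ],
)

```text
time_s: 12.88
tool_pos: [0.5329, -0.0467, 0.0987]
tool_rot: [180.0, -0.0, 99.9]
force: [-0.3, 0.8, -2.6]
grip_width: 0.0476
grasp_force: 50.0
```

Run:
```python
from h import *
o=env.get_obs();print(o["tool_pos"],o["tool_rot"],o["force"]);t=save("top","pics/t4.png");s=save("scene","pics/s4.png")
a=np.hstack([cv2.resize(t[190:265,340:440],(400,300),interpolation=2),cv2.resize(s[240:330,190:310],(400,300),interpolation=2)])
cv2.imwrite("pics/c4.png",a[...,::-1])
```

```text
[ 0.53290432 -0.04674246  0.09873548] [ 1.79986719e+02 -4.20560405e-02  9.99211675e+01] [-0.31576581  0.76135389 -2.60157671]
```

View pics/c4.png

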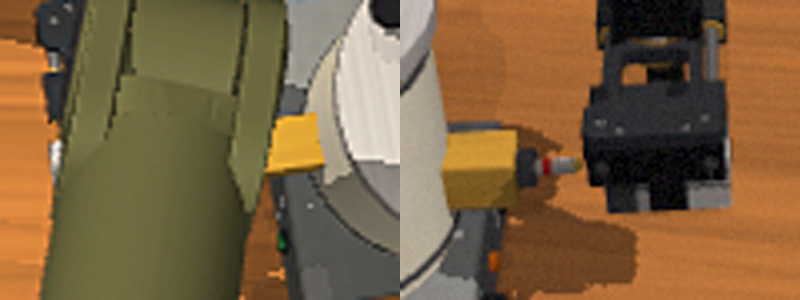

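Mould and nozzle are aligned in the scene crop (tip at (582,165), mould end at (590,165)), with about 23 mm to contact. I advance 18 mm, then go in small steps watching the force.

step_arm(
  rows=[
    {"angular": [0,0,0],"slide": [-0.018,0,0],"jaw": 0.3},
    {"angular": [0,0,0],"slide": [-0.018,0,0],"jaw": 0.3},
    {"angular": [0,0,0],"slide": [0,0,0],"jaw": 0.3},
    {"angular": [0,0,0],"slide": [0,0,0],"jaw": 0.3},
  ],
)

```text
time_s: 13.48
tool_pos: [0.5358, -0.0652, 0.0985]
tool_rot: [-180.0, -0.0, 99.9]
force: [0.6, 0.4, -2.5]
grip_width: 0.0478
grasp_force: 50.0
```

step_arm(
  rows=[
    {"angular": [0,0,0],"slide": [-0.005,0,0],"jaw": 0.3},
    {"angular": [0,0,0],"slide": [0,0,0],"jaw": 0.3},
    {"angular": [0,0,0],"slide": [0,0,0],"jaw": 0.3},
  ],
)

```text
time_s: 13.85
tool_pos: [0.5363, -0.0675, 0.0985]
tool_rot: [180.0, -0.0, 99.9]
force: [0.2, 0.4, -2.4]
grip_width: 0.0475
grasp_force: 50.0
```

step_arm(
  rows=[
    {"angular": [0,0,0],"slide": [-0.005,0,0],"jaw": 0.3},
    {"angular": [0,0,0],"slide": [0,0,0],"jaw": 0.3},
    {"angular": [0,0,0],"slide": [0,0,0],"jaw": 0.3},
  ],
)

```text
time_s: 14.22
tool_pos: [0.5368, -0.0698, 0.0986]
tool_rot: [180.0, -0.0, 99.9]
force: [-0.9, 0.5, -3.0]
grip_width: 0.0477
grasp_force: 50.0
```

step_arm(
  rows=[
    {"angular": [0,0,0],"slide": [-0.005,0,0],"jaw": 0.3},
    {"angular": [0,0,0],"slide": [0,0,0],"jaw": 0.3},
    {"angular": [0,0,0],"slide": [0,0,0],"jaw": 0.3},
  ],
)

```text
time_s: 14.6
tool_pos: [0.5371, -0.0715, 0.0985]
tool_rot: [-180.0, -0.1, 100.0]
force: [-0.8, 5.0, -2.6]
grip_width: 0.0474
grasp_force: 50.0
```

Contact came at 25 mm, and force along the axis is about 4.5 N.

step_arm(
  rows=[
    {"angular": [0,0,0],"slide": [-0.005,0,0],"jaw": 0.3},
    {"angular": [0,0,0],"slide": [0,0,0],"jaw": 0.3},
    {"angular": [0,0,0],"slide": [0,0,0],"jaw": 0.3},
  ],
)

```text
time_s: 14.98
tool_pos: [0.5374, -0.0733, 0.0985]
tool_rot: [-180.0, -0.1, 100.0]
force: [-1.3, 5.8, -1.6]
grip_width: 0.0477
grasp_force: 50.0
```

step_arm(
  rows=[
    {"angular": [0,0,0],"slide": [-0.005,0,0],"jaw": 0.3},
    {"angular": [0,0,0],"slide": [0,0,0],"jaw": 0.3},
    {"angular": [0,0,0],"slide": [0,0,0],"jaw": 0.3},
  ],
)

```text
time_s: 15.35
tool_pos: [0.5377, -0.075, 0.0985]
tool_rot: [-180.0, -0.2, 100.0]
force: [-2.5, 8.1, -0.4]
grip_width: 0.0472
grasp_force: 50.0
```

step_arm(
  rows=[
    {"angular": [0,0,0],"slide": [-0.006,0,0],"jaw": 0.3},
    {"angular": [0,0,0],"slide": [0,0,0],"jaw": 0.3},
    {"angular": [0,0,0],"slide": [0,0,0],"jaw": 0.3},
    {"angular": [0,0,0],"slide": [0,0,0],"jaw": 0.3},
  ],
)

```text
time_s: 15.85
tool_pos: [0.5381, -0.0771, 0.0985]
tool_rot: [-179.9, -0.3, 100.0]
force: [-2.1, 9.3, 0.6]
grip_width: 0.0474
grasp_force: 50.0
```

Run:
```python
from h import *
F=[]
for k in range(4):
    s=save("scene","pics/s5.png");o=env.get_obs();F.append(o["force"])
print(o["tool_pos"],o["tool_rot"],np.mean(F,0),o["wrist_torque"])
s0=cv2.imread("pics/s3.png")[...,::-1]
a=np.hstack([cv2.resize(x[265:310,205:265],(400,300),interpolation=2) for x in(s0,s)])
t=save("top","pics/t5.png")
b=np.hstack([cv2.resize(s[180:330,70:270],(400,300)),cv2.resize(t[100:325,160:460],(400,300))])
cv2.imwrite("pics/c5.png",np.vstack([a,b])[...,::-1])
```

```text
[ 0.53806638 -0.0770818   0.09848268] [-179.93984421   -0.26333863  100.04135818] [-2.8464926   9.18458705  0.65879616] [1.88310083 0.69037108 0.00875649]
```

View pics/c5.png

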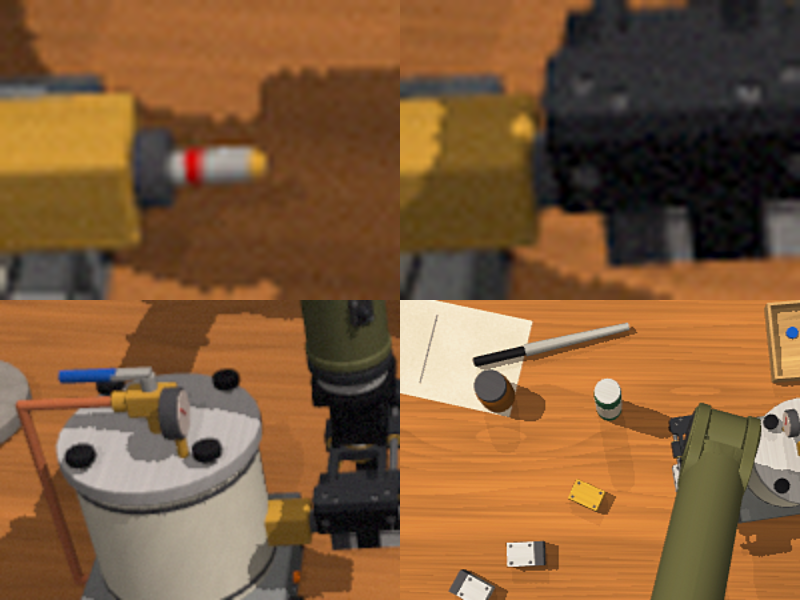

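The bottom crops show the can, jar and brass mould untouched and the lever over the pipe. Both the axial force (about 9 N) and the travel since contact (about 6.2 mm) put the nozzle in the red band, so I hand in.

```bash
python3 -c "
from cell import env
o=env.get_obs();print(o['tool_pos'],o['force'],o['grasp_force']);print(env.sign_off())"
```

```text
[ 0.53807087 -0.07709967  0.09846691] [-2.22646824  8.68345286 -0.02519078] 49.99871430918574
the job is handed in; nothing more can be done
None
```

The job is handed in, but no verdict came back: the air cock is fully open, and the farthest mould is gripped on the nozzle, pressing it in about 6 mm (estimated from force and travel).

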